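# Clamp the tall bottle on the orbital shaker

### The arm

A 6-joint arm with a two-finger parallel gripper is mounted at the origin on a cart in front of the work surface, level with it; the furniture and walls round the work are solid. World frame = base frame: x ahead of the robot, y to its left, z up, the work surface at z = 0. Lengths are in m, angles in rad, forces in N, time in s.
With the tool pointing down it reaches from about 0.375 to 0.975 m from the base axis. Payload 3.8 kg.
Tool frame: the origin (TCP) lies midway between the tips of the shut fingers; the grasp point (between the pads) lies 19 mm behind it; x points along the fingers, y is the direction in which the jaws open and shut, and the axes are right-handed (so a half turn about x gives the same grasp; the last joint's range is limited). The gripper opens to 88 mm and grips with 3 to 60 N. Pads are 18 mm wide; open, the fingers measure 123 mm over their backs; the gripper's body (75 mm by 187 mm) begins 45 mm behind the grasp point.
Start: joints at [-1.353, 0.264, 1.604, -0, 1.274, -0.037], TCP at [0.17, -0.653, 0.239] pointing down, gripper open.
Joint ranges: [-2.63, 2.63], [-0.94, 2.18], [0.31, 2.57], [-1.31, 4.45], [0, 2.66], [-2.55, 2.55]. Speed limits (rad/s): [2.57, 2.57, 3.14, 3.14, 3.14, 3.14].

### API

Orientations are given as a rotation vector (axis times angle).
In Python, from cell import manip, inverse_kinematics, cams, order gives the robot as it stands. Calls block until the motion is done:
- manip.move_pose(position, orientation): joint-space move of the TCP to a pose.
- manip.move_linear(position, rate=0.15, rot=None): straight line of the TCP; rot=None keeps the orientation; rate is the mean speed in m/s.
- manip.set_joints(angles): joint-space move.
- manip.set_gripper(opening, force=None): finger opening in m; force is the grip in N (None keeps the last); returns when the fingers have stopped.
- manip.dwell(seconds).
- inverse_kinematics(position, orientation): joint angles nearest the present ones, or None.
- manip.state(): the state.
- cams.capture(name): name is "scene" or "top" or "wrist"; returns a dict with "image" (384x512x3 uint8, blue, green, red), "z_map" (384x512 float32, m along the optical axis (not along the pixel's ray), 0 where there is no reading), "intrinsics" (3x3 intrinsics, pixels), "position" and "orientation" of the camera in the world; the wrist camera has in their place "T_tool_cam" (4x4, takes a point from camera to tool coordinates, whose origin is the TCP and whose axes are the tool frame's). Camera axes: x right, y down, z forward; pixel columns grow to the right and rows downward; lengths in m; the calibration is good to about 2 mm. A picture is of the moment at which its call begins: read the wrist's pose just before it.
A pose or a line that the arm cannot do raises manip.IKError and nothing moves.
- order.close_job(): hands the job in, once; it reports no verdict.
The state is a dict: "clock": time; "joint_pos": joint angles; "joint_velocities": joint speeds; "tau": joint torques, N m; "tool_pos": TCP position; "tcp_rot": TCP orientation; "contact_force": force on the tool from outside, world axes, zero at the start; "moment": the same for the moment, N m; "gripper_width": finger opening in m.
Only numpy, scipy, OpenCV 4.12 (cv2) and the standard library are available. Lean on these libraries where they do the work, as an engineer would, in place of code of your own. Each camera call takes 0.05 s, during which the arm holds its last target. There are 200 camera calls.

### The job

Clamp the tall bottle on the shaker: hook the bow handle of the sprung clamp bar, pull the bar right out to its stop so that the catch holds it open, and set the bottle down gently, upright, on the platform between the two rollers. Then press the catch's thumb tab to let the bar spring back and hold the bottle upright between the rollers. Leave the short bottle, the beaker and the timer where they stand.

Things in the scene. Friction and masses are not known exactly. Their poses are not given: they have to be found in the camera images.
- shaker: bench orbital shaker, fixed; platform 240 x 204 mm, its top at z = 70 mm. Origin: middle of its underside on the bench; +x from its front edge (control panel, thumb tab) to its rear edge, y to its left, z up. Two guide rods with end blocks and spring reels (up to z = 120 mm) run along x at y = +-88 mm; the bay between them is 150 mm wide
- rear_roller (a point): fixed black rubber roller across the rear of the platform, 18 mm thick, 154 mm long along y; this point is its middle, at (95, 0, 108) mm in the shaker's frame
- front_roller (a point): black rubber roller of the sprung clamp bar, 18 mm thick, 152 mm long, parallel to the rear roller and at its height; this point is its middle, at (43 - q, 0, 108) mm in the shaker's frame, q being the travel of the bar. The gap between the rollers is 34 mm + q
- clamp_bar (a joint): travel q of the clamp bar toward the front edge (shaker's -x), m: 0 at home, 0.080 at its stop; let go there, it falls back on the catch and rests at about 0.075. Springs press it home with 5 N at 0 and 9 N at the stop
- pull_bow (a point): middle of the front leg of the clamp bar's bow handle: a level U of 8 mm round steel, 72 mm wide along y, in front of the front roller at its height (108 mm above the bench, 38 mm above the platform), the leg 53 mm ahead of the roller's axis. The opening between leg and roller is 40 mm along x, 64 mm along y, open down to the platform. Moves with the bar
- catch_lever (a joint): angle of the hold-open catch, rad: 0 at rest (sprung there), it clicks over a pin of the bar near the end of the pull; pressing the thumb tab down turns it positive, about 0.35 frees the bar, 0.42 is its end
- catch_tab (a point): middle of the top of the catch's black ribbed thumb tab, 36 mm (x) by 32 mm (y), at the front right of the platform, at (-106, -55, 96) mm in the shaker's frame with the catch at rest; pressed about 10 mm down, with some 4 to 8 N, it frees the bar
- bottle_tall: tall clear screw-cap bottle with a wide label, 59 mm diameter and 116 mm high (straight body to 78 mm, then a neck and a 34 mm wide cap), 0.2 kg; origin in the middle of its underside, z up. Starts upright on the bench, left or right of the shaker.
- bottle_short: short brown screw-cap bottle, 50 mm diameter, 85 mm high; origin in the middle of its underside; bystander
- beaker: empty plastic beaker, 64 mm diameter, 74 mm high; origin in the middle of its underside; bystander
- timer: white bench timer, 66 x 66 mm, 19 mm high; origin in the middle of its underside; bystander

How it is judged:
By the outcome, as a careful person would: the job done as asked, in the order asked, and still so for the second after the job is handed in, with the robot touching nothing.
It also fails if it takes over 64 s, if anything falls off the work surface, if the arm or the gripper's body presses on something with over 40 N, if the wrist force passes 120 N, or if a joint passes its speed limit or range.

## Working session

There is one attempt and no reset: what is moved stays moved. The work goes in short steps, each a Python script; the robot and the scene stay as the last script left them, time stands still between calls to the robot, and variables do not carry over. Pictures are saved under pics/ and viewed, about 8 in all and at most 12, crops included, and the job is handed in when it is done.

```bash
ls; mkdir -p pics
cat > h.py <<'E'
import numpy as np, cv2
from scipy.spatial.transform import Rotation as R
from cell import manip, inverse_kinematics, cams, order
def rotm(o):
    o=np.array(o,float)
    if o.shape==(3,3): return o
    return R.from_rotvec(o).as_matrix() if o.size==3 else R.from_quat(o).as_matrix()
def cap(name):
    s=manip.state(); c=cams.capture(name)
    if 'T_tool_cam' in c:
        T=np.eye(4);T[:3,:3]=rotm(s['tcp_rot']);T[:3,3]=s['tool_pos'];T=T@np.array(c['T_tool_cam'])
    else:
        T=np.eye(4);T[:3,:3]=rotm(c['orientation']);T[:3,3]=c['position']
    c['T']=T; return c
def cloud(c):
    K=c['intrinsics'];z=c['z_map'];v,u=np.indices(z.shape)
    p=np.stack([(u-K[0,2])/K[0,0]*z,(v-K[1,2])/K[1,1]*z,z],-1)@c['T'][:3,:3].T+c['T'][:3,3]
    p[z==0]=np.nan; return p
def ray(c,u,v,h):
    K=c['intrinsics'];d=c['T'][:3,:3]@np.array([(u-K[0,2])/K[0,0],(v-K[1,2])/K[1,1],1]);o=c['T'][:3,3]
    return o+d*(h-o[2])/d[2]
def down(yaw): # tool x down, jaw (tool y) along world yaw
    x=np.array([0,0,-1.]);y=np.array([np.cos(yaw),np.sin(yaw),0]);return R.from_matrix(np.stack([x,y,np.cross(x,y)],1)).as_rotvec()
E
python3 - <<'E'
from h import *
a=cap('top');b=cap('scene')
for n,c in(('top',a),('scene',b)):
    print(n,c['orientation'],c['position'],c['intrinsics'].tolist()); cv2.imwrite(f'pics/{n}0.png',c['image']); np.save(f'{n}0.npy',cloud(c))
s=manip.state();print(s['clock'],s['tcp_rot'],rotm(s['tcp_rot']).round(2).tolist())
E
```

```text
pics
top [-2.16096744  2.15249236 -0.15624402] [ 0.45059472 -0.13691255  1.05817269] [[408.3145802138461, 0.0, 258.34977729066145], [0.0, 408.3145802138461, 184.5269281825029], [0.0, 0.0, 1.0]]
scene [-2.43254119  0.52720239 -0.1945168 ] [ 0.29346196 -0.68590948  0.8654992 ] [[364.94132118048924, 0.0, 252.5943428991252], [0.0, 364.94132118048924, 194.03166982235587], [0.0, 0.0, 1.0]]
0.1 [ 2.08632355  0.26934432 -2.0867542 ] [[-0.0, 0.25, -0.97], [0.0, -0.97, -0.25], [-1.0, -0.0, -0.0]]
```

View pics/top0.png

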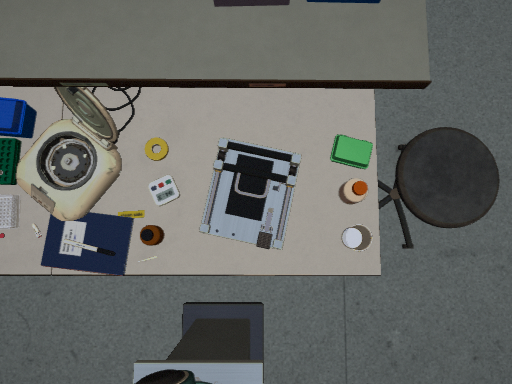

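View pics/scene0.png

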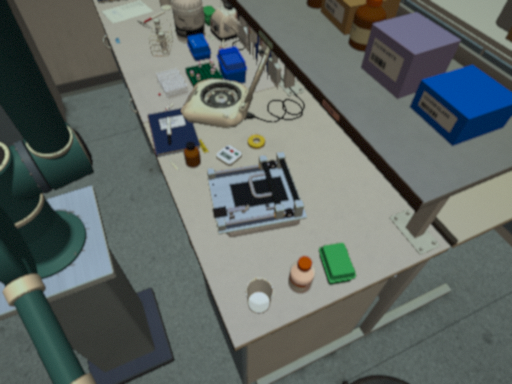

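The top view shows the shaker at about (250,192) px with its rear edge up. The tall bottle (orange cap) is at (354,190), the beaker at (356,237), the short bottle at (151,235) and the timer at (163,190). A green box stands at (352,151), close to the tall bottle.

Run:
```python
from h import *
p=np.load('top0.npy');im=cv2.imread('pics/top0.png')
def comp(m,seed):
    n,l=cv2.connectedComponents(m.astype(np.uint8)); return l==l[seed[1],seed[0]]
z=p[...,2]
m=(z>0.04)&(z<0.15); m[:, :190]=0; m[:,310:]=0; m[:125]=0;m[255:]=0
q=p[m]; print(m.sum(), np.percentile(q[:,2],[5,50,95]))
r=cv2.minAreaRect((q[:,:2]*1000).astype(np.float32));print('rect',r)
m2=(abs(z-0.07)<0.006)&m;print('plat',cv2.minAreaRect((p[m2][:,:2]*1000).astype(np.float32)),m2.sum())
for nm,(u0,u1,v0,v1) in dict(tall=(335,375,172,208),beak=(335,375,220,255),green=(325,375,130,170),short=(135,168,220,250)).items():
    s=p[v0:v1,u0:u1].reshape(-1,3); 
    for lo in(0.02,0.06,0.1):
        t=s[s[:,2]>lo]
        if len(t)>5: print(nm,lo,len(t),t.min(0).round(3),t.max(0).round(3))
hsv=cv2.cvtColor(im,cv2.COLOR_BGR2HSV)
o=cv2.inRange(hsv,(3,150,120),(20,255,255));o[:,:330]=0;o[:,380:]=0;o[:170]=0;o[210:]=0
v,u=np.nonzero(o);print('cap px',u.mean(),v.mean(),len(u))
T=cap('top');print(ray(T,u.mean(),v.mean(),0.116))
cv2.imwrite('pics/top_crop.png',cv2.resize(im[110:270,190:390],None,fx=4,fy=4,interpolation=cv2.INTER_CUBIC)[:600,:800])
```

```text
8203 [0.06903482 0.07303458 0.11872934]
rect ((563.7752075195312, -128.18087768554688), (204.15777587890625, 243.90342712402344), 77.9578857421875)
plat ((565.6424560546875, -128.48855590820312), (204.06387329101562, 240.3159637451172), 78.03274536132812) 5356
tall 0.02 581 [ 0.542 -0.411  0.02 ] [ 0.601 -0.354  0.122]
tall 0.06 497 [ 0.543 -0.411  0.06 ] [ 0.601 -0.354  0.122]
tall 0.1 182 [ 0.556 -0.4    0.1  ] [ 0.588 -0.368  0.122]
beak 0.02 339 [ 0.427 -0.418  0.021] [ 0.489 -0.357  0.078]
beak 0.06 155 [ 0.427 -0.418  0.06 ] [ 0.489 -0.357  0.078]
green 0.02 1071 [ 0.632 -0.438  0.028] [ 0.721 -0.331  0.061]
green 0.06 13 [ 0.646 -0.414  0.06 ] [ 0.709 -0.354  0.061]
short 0.02 383 [0.439 0.092 0.021] [0.486 0.141 0.091]
short 0.06 229 [0.442 0.095 0.06 ] [0.483 0.139 0.091]
cap px 360.1118881118881 187.23076923076923 143
[ 0.57260274 -0.38396129  0.116     ]
```

```bash
cat >> h.py <<'E'
C=np.array([0.5655,-0.1285]);YAW=np.radians(-12.0)
def W(x,y,z): # shaker frame mm -> world m
    c,s=np.cos(YAW),np.sin(YAW); return np.array([C[0]+(c*x-s*y)/1e3,C[1]+(s*x+c*y)/1e3,z/1e3])
def S(p):
    c,s=np.cos(YAW),np.sin(YAW); d=(np.array(p)[...,:2]-C)*1e3
    return np.stack([c*d[...,0]+s*d[...,1],-s*d[...,0]+c*d[...,1],np.array(p)[...,2]*1e3],-1)
RV=down(YAW-np.pi/2)
def F(): 
    s=manip.state(); return round(s['clock'],2),S(s['tool_pos']).round(1),(rotm([0,0,-YAW])@np.array(s['contact_force'])).round(1),round(s['gripper_width'],4)
E
python3 - <<'E'
from h import *
print(inverse_kinematics(W(14,0,250),RV),inverse_kinematics(W(55,0,130),RV),inverse_kinematics([.572,-.383,.06],RV),inverse_kinematics(W(-106,-55,85),RV))
manip.set_gripper(0.0)
manip.move_pose(W(-10,0,270),RV)
c=cap('wrist');cv2.imwrite('pics/w1.png',c['image']);np.save('w1.npy',cloud(c));print(F(),c['T'].round(3).tolist())
E
```

```text
[-2.65045920e-01  1.04763914e-01  1.76984198e+00 -4.44089210e-16
  1.26698676e+00  1.51518992e+00] [-2.61453908e-01  2.75108288e-01  1.79890176e+00 -4.44089210e-16
  1.06758261e+00  1.51878193e+00] [-6.26196651e-01  4.38691572e-01  1.71969850e+00 -4.44089210e-16
  9.83202578e-01  1.15403919e+00] [-3.93970574e-01  4.52303598e-02  2.16280553e+00 -4.44089210e-16
  9.33556761e-01  1.38626526e+00]
(3.83, array([ -9.9,  -0.8, 269.9]), array([-0.2, -0.6,  0.1]), 0.0003) [[-0.209, -0.929, -0.306, 0.634], [-0.978, 0.198, 0.065, -0.144], [0.0, 0.312, -0.95, 0.415], [0.0, 0.0, 0.0, 1.0]]
```

View pics/w1.png

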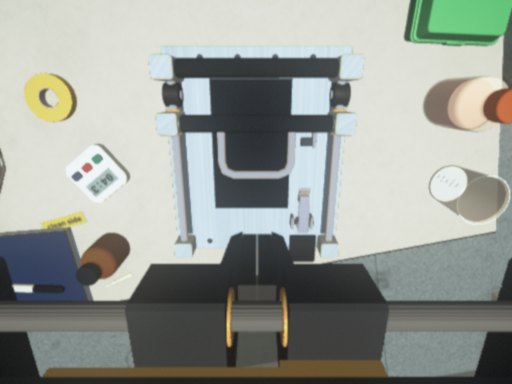

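The wrist view shows the rear roller at row 68 and the front roller at row 124, both spanning about columns 175–340. The bow leg is at (257,175) and the catch tab at (302,248).

Run:
```python
from h import *
im=cv2.imread('pics/w1.png');p=S(np.load('w1.npy'))
def st(nm,m):
    q=p[m]; r=cv2.minAreaRect(q[:,:2].astype(np.float32)); print(nm,len(q),q.min(0).round(1),q.max(0).round(1),'rect',np.round(r[0],1),np.round(r[1],1),round(r[2],1))
g=im.max(2); Z=p[...,2]
def box(u0,u1,v0,v1):
    m=np.zeros(g.shape,bool);m[v0:v1,u0:u1]=1;return m
st('rear',box(178,336,50,90)&(Z>106)&(Z<125)&(g<70))
st('front',box(182,330,110,135)&(Z>106)&(Z<125)&(g<70))
st('leg',box(235,280,165,185)&(Z>102)&(Z<120))
st('tab',box(285,320,230,262)&(Z>88)&(Z<105)&(g<80))
pl=box(150,360,40,230)&(abs(Z-70)<4);st('plat',pl)
```

```text
rear 2326 [ 84.3 -63.6 107.3] [101.3  73.5 118.8] rect [92.8  5. ] [ 16.9 137.1] 0.0
front 1951 [ 32.6 -59.6 106.8] [ 49.2  72.3 118.1] rect [40.9  6.4] [131.9  16.6] 90.0
leg 358 [-15.9 -24.7 105.9] [ -8.2  21.9 113.1] rect [-12.1  -1.4] [46.6  7.8] 90.0
tab 585 [-124.2  -69.5   93.2] [-90.8 -39.9  98.2] rect [-107.4  -54.6] [33.4 29.5] 0.7
plat 20324 [ -94.7 -102.2   66. ] [117.  101.8  74. ] rect [11.2 -0.3] [204.  211.7] 90.0
```

```bash
cat >> h.py <<'E'
C=C+np.array([np.cos(YAW),np.sin(YAW)])*-0.0017
E
python3 - <<'E'
from h import *
manip.move_pose(W(14,0,150),RV);
manip.move_linear(W(14,0,88),rate=0.08); print(F())
for x in (8,5,4,3,2,1,0,-2):
    manip.move_linear(W(x,0,88),rate=0.02); f=F(); print(f)
    if f[2][0]>3: break
E
```

```text
(5.31, array([14.4, -0. , 88.3]), array([-0.3, -0. , -0.6]), 0.0003)
(5.76, array([ 8. ,  0. , 88.3]), array([-0. , -0.1, -0.2]), 0.0006)
(6.06, array([ 5.2, -0. , 88.2]), array([ 0.2, -0.1, -0.4]), 0.0004)
(6.31, array([ 5. , -0. , 88.3]), array([ 4.7, -0.9, -0.6]), 0.001)
```

Run:
```python
from h import *
manip.move_linear(W(-68,0,88),rate=0.06); print(F())
for x in np.arange(-71,-84,-1.5):
    manip.move_linear(W(x,0,88),rate=0.03); f=F(); print(f)
    if f[2][0]>18: break
```

```text
(7.66, array([-64.1,  -0.1,  89.2]), array([12.7,  1. , -5.2]), 0.0001)
(7.91, array([-68.1,  -0.1,  89.1]), array([ 8.8,  1.3, -2.4]), 0.0004)
(8.16, array([-69.9,  -0. ,  89. ]), array([ 6.9,  1.2, -1.9]), 0.0003)
(8.41, array([-71.2,  -0.1,  89.1]), array([ 8. , -0.1, -2.8]), 0.0008)
(8.66, array([-72.6,  -0.1,  89.1]), array([ 7.9, -0.8, -4.1]), -0.0001)
(8.91, array([-74.1,  -0. ,  89.1]), array([ 8.5, -1. , -2.8]), 0.0003)
(9.16, array([-75.1,  -0.1,  89.1]), array([10.7,  0.2, -4.5]), 0.0003)
(9.41, array([-75.1,  -0.1,  89.3]), array([15. ,  0.6, -8.6]), 0.0005)
(9.66, array([-75.2,  -0.1,  89.4]), array([ 18.8,   1.2, -12.7]), 0.0006)
```

Run:
```python
from h import *
for x in(-74,-71,-68,-60): manip.move_linear(W(x,0,88),rate=0.03); print(F())
manip.move_linear(W(-58,0,150),rate=0.15)
manip.set_gripper(0.088)
manip.move_pose(W(-60,-120,260),RV)
c=cap('wrist');cv2.imwrite('pics/w2.png',c['image']);np.save('w2.npy',cloud(c));print(F())
t=cap('top');cv2.imwrite('pics/top2.png',t['image'])
```

```text
(10.06, array([-70.8,  -0. ,  89.1]), array([ 8.6,  0.3, -3.7]), 0.0003)
(10.31, array([-69.8,  -0.1,  88.7]), array([ 5.3, -0.8,  1.1]), 0.0005)
(10.56, array([-69.6,   0.1,  87.2]), array([0.5, 0.2, 0.9]), 0.0006)
(10.97, array([-60. ,   0. ,  87.9]), array([-0.9, -0.5, -0.4]), 0.0005)
(13.61, array([ -61. , -118.9,  258.1]), array([-0.1,  1. ,  0.4]), 0.0885)
```

View pics/w2.png

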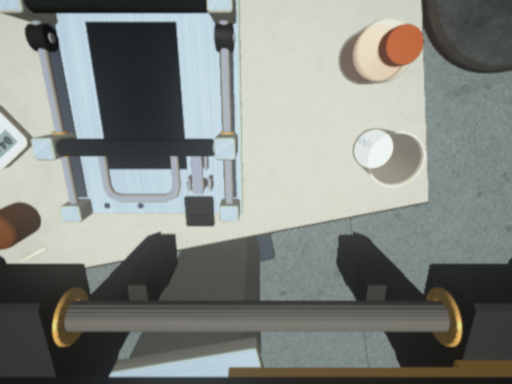

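The bar is held open on the catch: the front roller has moved to row 147 and the bow sits just behind the front edge. The tall bottle's cap is at (404,45) and the beaker is beside it at (390,157).

Run:
```python
from h import *
im=cv2.imread('pics/w2.png');p=np.load('w2.npy')
hsv=cv2.cvtColor(im,cv2.COLOR_BGR2HSV);o=cv2.inRange(hsv,(3,150,100),(20,255,255));o[:,:340]=0;o[100:]=0
q=p[(o>0)&(p[...,2]>.108)];print(len(q),(q[:,:2].min(0)+q[:,:2].max(0))/2,q.min(0),q.max(0))
t=p[10:90,345:430].reshape(-1,3);
for lo,hi in((.02,.06),(.06,.078),(.078,.085),(.085,.095),(.095,.105)):
    s=t[(t[:,2]>lo)&(t[:,2]<hi)]
    if len(s): print(lo,len(s),s.min(0).round(4),s.max(0).round(4))
B=np.array([0.572,-0.383]);
manip.move_pose([*B,.20],RV)
c=cap('wrist');cv2.imwrite('pics/w3.png',c['image']);p=cloud(c);im=c['image']
hsv=cv2.cvtColor(im,cv2.COLOR_BGR2HSV);o=cv2.inRange(hsv,(3,150,100),(20,255,255))
q=p[(o>0)&(p[...,2]>.108)&(np.linalg.norm(p[...,:2]-B,axis=-1)<.05)]
if len(q): print(len(q),(q[:,:2].min(0)+q[:,:2].max(0))/2,q.min(0),q.max(0))
print(F())
```

```text
1097 [ 0.57023932 -0.38320711] [ 0.55511374 -0.39877295  0.11205126] [ 0.5853649  -0.36764128  0.11797078]
0.02 468 [ 0.5398 -0.3801  0.02  ] [ 0.5978 -0.3537  0.06  ]
0.06 739 [ 0.54  -0.408  0.06 ] [ 0.5996 -0.3532  0.078 ]
0.078 713 [ 0.5423 -0.4033  0.078 ] [ 0.5961 -0.3573  0.085 ]
0.085 516 [ 0.5475 -0.394   0.085 ] [ 0.5902 -0.3623  0.0942]
0.095 123 [ 0.5534 -0.3813  0.0971] [ 0.5854 -0.3672  0.105 ]
990 [ 0.57125103 -0.38450882] [ 0.55665918 -0.39925393  0.11335366] [ 0.58584287 -0.36976371  0.11783125]
(14.47, array([  60.5, -246.1,  200.2]), array([ 0.7, -0.1,  0.5]), 0.088)
```

Run:
```python
from h import *
B=[0.5707,-0.384]
manip.move_linear([*B,.10],rate=0.15)
manip.move_linear([*B,.057],rate=0.06); print(F())
manip.set_gripper(0.05,force=20); print(F())
manip.move_linear([*B,.090],rate=0.1); print(F())
manip.move_linear([*B,.24],rate=0.2); print(F())
manip.move_linear(W(48,0,240),rate=0.2); print(F())
t=cap('top');cv2.imwrite('pics/t3.png',cv2.resize(t['image'][110:270,190:390],None,fx=3,fy=3))
c=cap('scene');cv2.imwrite('pics/s3.png',cv2.resize(c['image'][80:330,180:380],None,fx=2.4,fy=2.4,interpolation=cv2.INTER_CUBIC))
```

```text
(16.16, array([  60.1, -249. ,   57.1]), array([-0.9,  0.2,  0.3]), 0.0881)
(16.71, array([  60.1, -248.9,   57.3]), array([-0.4, -0. ,  1.1]), 0.0585)
(17.19, array([  60.5, -249.1,   91.2]), array([-0.3,  1. , -2. ]), 0.0586)
(18.09, array([  58.9, -248.4,  238. ]), array([-0.8,  0.9, -3.3]), 0.0587)
(19.48, array([ 48.1,  -0.9, 240. ]), array([ 0.2, -0.3, -1.2]), 0.0586)
```

View pics/s3.png

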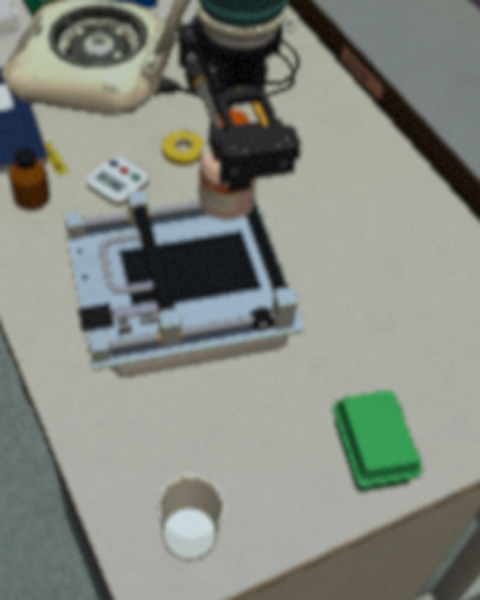

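The bottle is held upright above the bay at about (228,195) px, and the bar is still open.

Run:
```python
from h import *
manip.move_linear(W(48,0,145),rate=0.12)
manip.move_linear(W(48,0,130),rate=0.04); print(F())
for x in np.arange(51,60,1.):
    manip.move_linear(W(x,0,130),rate=0.02); manip.dwell(.05); f=F();print(f)
    if f[2][0]<-2.2: break
x-=1.3
manip.move_linear(W(x,0,129.5),rate=0.02);print(F())
for z in np.arange(128.5,123,-.7):
    manip.move_linear(W(x,0,z),rate=0.02); manip.dwell(.05);f=F();print(f)
    if f[2][2]>1.5: break
```

```text
(21.05, array([ 47.7,   0. , 129.6]), array([-0.1,  1.1, -0.9]), 0.0588)
(21.4, array([ 51.3,  -0. , 130.2]), array([ 0.5, -0.4, -1.7]), 0.0583)
(21.7, array([ 52.,  -0., 130.]), array([-0.1,  0.2, -2.3]), 0.0582)
(22.0, array([ 53.,   0., 130.]), array([ 0.2, -0.2, -2.7]), 0.0583)
(22.3, array([ 54.,  -0., 130.]), array([-0.6, -0.4, -3.7]), 0.0587)
(22.6, array([ 55.,   0., 130.]), array([-0. , -0. , -2.9]), 0.0586)
(22.9, array([ 56.,  -0., 130.]), array([-0.4, -0.2, -1.8]), 0.0588)
(23.2, array([ 56.9,   0. , 130. ]), array([-0.6,  0.5, -2.2]), 0.0585)
(23.5, array([ 57.3,   0. , 129.8]), array([-3.6, -1. , -0.3]), 0.0586)
(23.75, array([ 57. ,  -0. , 129.5]), array([-1. , -0.2, -1.9]), 0.0588)
(24.05, array([ 56.9,  -0. , 128.5]), array([-0.3, -0.6, -2.4]), 0.0587)
(24.35, array([ 56.8,   0. , 127.8]), array([-0.3, -0.9, -2. ]), 0.0583)
(24.65, array([ 56.9,   0. , 127.3]), array([-0.9, -0.1, -1.8]), 0.0585)
(24.95, array([ 56.9,  -0. , 127.3]), array([-2. ,  0.3,  5. ]), 0.0587)
```

Run:
```python
from h import *
manip.move_linear(W(56.7,0,127.1),rate=0.02);print(F())
manip.set_gripper(0.07);manip.set_gripper(0.086);print(F())
manip.move_linear(W(56.7,0,150),rate=0.05)
manip.move_linear(W(56.7,0,230),rate=0.15)
manip.set_gripper(0)
manip.move_pose(W(-106,-55,200),RV);print(F())
c=cap('wrist');cv2.imwrite('pics/w4.png',c['image']);p=cloud(c);s=S(p)
hsv=cv2.cvtColor(c['image'],cv2.COLOR_BGR2HSV);o=cv2.inRange(hsv,(3,150,100),(20,255,255))
q=s[(o>0)&(s[...,2]>150)];print(len(q),q.min(0) if len(q) else 0,q.max(0) if len(q) else 0)
```

```text
(25.2, array([ 56.9,  -0. , 127.2]), array([-1.7, -0.3,  2.9]), 0.0584)
(26.01, array([ 56.7,  -0. , 127.1]), array([-0.2, -0.5,  0.1]), 0.0861)
(29.31, array([-104.7,  -55.1,  201. ]), array([0.3, 0.6, 0.2]), 0.0001)
0 0 0
```

View pics/w4.png

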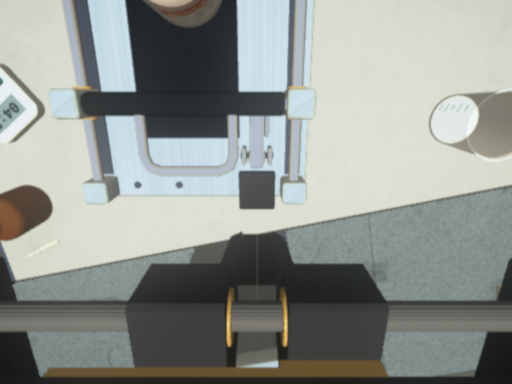

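The wrist view shows the tab at (257,190) directly ahead of the fingers. The bottle is standing behind the front roller, at the top of the picture.

```bash
cat >> h.py <<'E'
def capS():
    t=cap('top');s=S(cloud(t));hsv=cv2.cvtColor(t['image'],cv2.COLOR_BGR2HSV);o=cv2.inRange(hsv,(3,150,100),(20,255,255))
    q=s[(o>0)&(s[...,2]>150)&(abs(s[...,1])<90)&(abs(s[...,0])<120)];return len(q),(q.min(0).round(1),q.max(0).round(1)) if len(q) else 0
E
python3 - <<'E'
from h import *
print(capS())
manip.move_linear(W(-106,-55,110),rate=0.15)
manip.move_linear(W(-106,-55,98),rate=0.04);print(F())
for z in np.arange(96,83,-1.):
    manip.move_linear(W(-106,-55,z),rate=0.03); f=F();print(f)
    if f[2][2]>14: break
manip.dwell(.2)
manip.move_linear(W(-106,-55,110),rate=0.08);print(F(),capS())
manip.move_linear(W(-106,-55,230),rate=0.2)
c=cap('scene');cv2.imwrite('pics/s5.png',cv2.resize(c['image'][130:330,180:380],None,fx=3,fy=3,interpolation=cv2.INTER_CUBIC));print(F())
E
```

```text
(168, (array([ 42.3, -14.6, 177.3]), array([ 73.1,  15.7, 192.7])))
(30.61, array([-106.2,  -55. ,   97.8]), array([0.1, 0.5, 0.4]), 0.0002)
(30.86, array([-105.5,  -55.1,   96.4]), array([0.4, 0. , 2.7]), 0.0005)
(31.11, array([-105.7,  -55.1,   96. ]), array([-2.8, -0.7,  6.8]), 0.0002)
(31.36, array([-106.1,  -55.1,   95.2]), array([-5. ,  0.5,  9.9]), 0.0005)
(31.61, array([-106.5,  -55.1,   94.3]), array([-6.5,  0.3, 11.7]), 0.0006)
(31.86, array([-107. ,  -55.1,   93.2]), array([-7.6,  0.2, 13.4]), 0.0005)
(32.11, array([-108. ,  -55. ,   90.9]), array([-5.7, -0.8,  7.3]), 0.0006)
(32.36, array([-108.1,  -55. ,   89.8]), array([-6.3, -0.4,  7.8]), 0.0004)
(32.61, array([-108.5,  -55. ,   88.7]), array([-7.2, -0.8,  7.1]), 0.0005)
(32.86, array([-108.9,  -55. ,   87.5]), array([-7.2, -0.2,  7.4]), 0.0008)
(33.11, array([-109. ,  -55. ,   86.7]), array([-7.8, -0.9,  9.1]), 0.0004)
(33.36, array([-108.9,  -55. ,   86.5]), array([-11.2,  -0.9,  14.4]), 0.0003)
(34.01, array([-105.7,  -55. ,  110.2]), array([-0.1, -0.6, -0.7]), 0.0009) (166, (array([ 42.8, -14.6, 180.3]), array([ 73.6,  15.6, 192.8])))
(34.86, array([-107.3,  -54.8,  228. ]), array([ 0.4, -0.2, -0.3]), 0.0005)
```

View pics/s5.png

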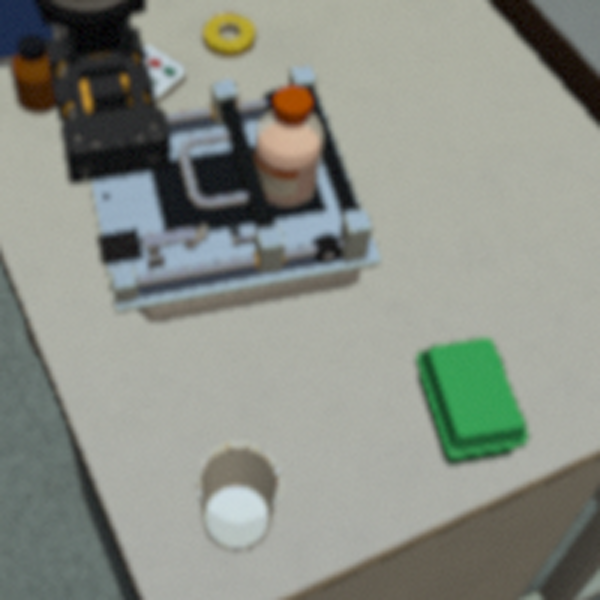

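The bar has sprung back, and the bottle stands upright at (290,150) px between the two rollers. The bystanders look untouched. I'll run one numeric check and then hand in.

Run:
```python
from h import *
p0=np.load('top0.npy');t=cap('top');p=cloud(t)
for nm,(u0,u1,v0,v1) in dict(beak=(335,375,220,255),short=(135,168,220,250),timer=(145,182,173,208)).items():
    for P in(p0,p):
        s=P[v0:v1,u0:u1].reshape(-1,3);q=s[s[:,2]>(.012 if nm=='timer' else .05)];print(nm,q.mean(0).round(4))
print(capS(),F())
s=S(p);g=t['image'].max(2);m=(abs(s[...,1])<60)&(abs(s[...,1])>40)&(s[...,2]>108)&(s[...,2]<125)&(s[...,0]<70)&(g<80)
print('front roller x',np.median(s[m][:,0]))
order.close_job()
```

```text
beak [ 0.4572 -0.394   0.0675]
beak [ 0.4574 -0.3945  0.0681]
short [0.4619 0.1126 0.0697]
short [0.4618 0.1126 0.0698]
timer [0.5764 0.0957 0.0183]
timer [0.5765 0.0956 0.0182]
(167, (array([ 43. , -14.6, 177.8]), array([ 73.8,  15.7, 193.3]))) (34.96, array([-107.3,  -54.7,  227.8]), array([0. , 0.1, 0. ]), 0.0004)
front roller x 18.893322352398258
the job is handed in; nothing more can be done
```

The tall bottle is clamped upright between the two rollers, and the job was handed in at about 35 s on the robot's clock (limit 64 s).

- **Pulling the bar:** I hooked the bow with the shut fingers and pulled the bar about 80 mm, where it hit its stop at about 19 N. It then fell back and the catch held it open.
- **Setting the bottle down:** I gripped the bottle by its body with 20 N. I touched it lightly to the rear roller with about 4 N, backed off slightly, and set it down with about 5 N of contact.
- **Releasing the clamp:** I pressed the thumb tab about 10 mm, with at most about 14 N upward on the tool. That is above the 4–8 N expected; one peak came early in the press and the other at the tab's end. The bar then sprang back.

**Last checks:**
- **Bar and bottle:** The front roller is at x ≈ 19 mm; about 18 mm is expected with the bottle clamped. The cap moved less than 1 mm when the bar closed, so the bottle stayed upright.
- **Bystanders:** The beaker, short bottle and timer are within 0.5 mm of where they started.
- **Robot:** The arm is clear, with zero contact force.

One disagreement: the wrist camera and the touch on the bow differed by about 2 mm in the shaker's position along x. I placed the bottle by touch against the rear roller, so this did not affect the result.

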